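# Find the loose stage bolt and hold its cover open

### The arm

A 7-joint arm with a two-finger parallel gripper is mounted at the origin on the work surface. World frame = base frame: x ahead of the robot, y to its left, z up, the work surface at z = 0. Lengths are in m, angles in degrees, forces in N, time in s.
With the tool pointing down it reaches from about 0.425 to 0.875 m from the base axis. Payload 4.7 kg.
Tool frame: the origin (TCP) lies at the very end of the fingers, on their centre line; the grasp point (between the pads) lies 19 mm behind it; z points along the fingers, y is the line along which they close (so a half turn about z gives the same grasp; the last joint's range is limited). The gripper opens to 87 mm and grips with 3 to 60 N. Pads are 19 mm wide; open, the fingers measure 117 mm over their backs; the gripper's body (75 mm by 190 mm) begins 51 mm behind the grasp point.
Start: joints at [-71.729, 18.392, -4.016, 83.108, 1.295, 78.541, -3.26], TCP at [0.195, 0.62, 0.223] pointing down, gripper open.
Joint ranges: [-163.93, 163.93], [-17.29, 119.83], [-79.2, 71.16], [3.27, 140.29], [-89.18, 269.18], [5.43, 117.66], [-154.24, 154.24]. Speed limits (degrees/s): [147.25, 147.25, 180, 180, 180, 180, 180].

### API

Orientations are given as [roll, pitch, yaw] about the fixed x, y, z axes, in that order (R = Rz(yaw) Ry(pitch) Rx(roll)).
In Python, from cell import telemetry, cams, env gives the robot as it stands.
- The arm moves only by the tool arm_command, never from a script. Its argument "series" is text: rows parted by semicolons, each of 5 numbers parted by spaces: the shift along the tool's x, y, z in mm, then the turn about the tool's z in rad, then the closure in counts, from 0 (fully open) to 255 (shut). A call has 1 to 20 rows; each row shifts and turns the commanded pose from where the row before left it, along the tool's axes as they then stand; what a row does not reach is not made up. A row lasts 1/12 s, in which the tool goes at most 41.7 mm and 7.16 degrees, less where a joint would pass 70% of its speed; a pose out of reach is approached as far as the arm can. A call is refused whole if a number of a shift passes 41.7 or a number of a turn 0.125, either way. A call with a gripper value outside its range is refused whole. The fingers move at their own pace and stop on an object; "squeeze" is the grip in N (left out, the last holds). Time passes only in rows, so rows that do not move let the fingers close. It gives the time, the measured TCP pose, the force, the opening and the grip force at its end, in the units of the state.
- telemetry.get_obs(): the state, without advancing time (a new reading comes with each control period).
- cams.read_camera(name): name is "scene" or "side" or "wrist"; returns the picture (420x560x3 uint8, blue, green, red); there is no depth.
- cams.calibration(name): a dict with "K" (3x3 intrinsics, pixels), "origin" and "rotation" of the camera in the world; the wrist camera has in their place "hand_eye" (4x4, takes a point from camera to tool coordinates, whose origin is the TCP and whose axes are the flange's). Camera axes: x right, y down, z forward; pixel columns grow to the right and rows downward; lengths in m; the calibration is good to about 2 mm. The wrist camera is an equidistant fisheye: a pixel r from the principal point sees the ray r / f radians off the axis. A picture is of the moment at which its call begins: read the wrist's pose just before it. calibration takes no time and is no camera call.
- env.sign_off(): hands the job in; it is judged then, once.
The state is a dict: "time_s": time; "qpos": joint angles; "joint_velocities": joint speeds; "effort": joint torques, N m; "tool_pos": TCP position; "tool_rot": TCP orientation; "force": force on the tool from outside, world axes, zero at the start; "wrist_torque": the same for the moment, N m; "grip_width": finger opening in m; "grasp_force": force on a finger pad.
Only numpy, scipy, OpenCV 4.12 (cv2) and the standard library are available. Lean on these libraries where they do the work, as an engineer would, in place of code of your own. Each camera call takes 0.05 s, during which the arm holds its last target. There are 200 camera calls.

### The job

One of the three brass bolts on the projector's stage carriage has worked loose: tap them on the head, one after another, until you find the one that sinks. Then take that bolt's hinged cover by its blue lug and swing it up at least half way to upright, and finish while still holding it open like that so that a colleague can get at the bolt. Do not lift any cover before its bolt has proved loose, keep the other two covers shut, and leave everything else on the bench where it is.

Things in the scene. Friction and masses are not known exactly. Their poses are not given: they have to be found in the camera images.
- carriage: Stage carriage fixed to the bench: grey slab 180 x 480 x 10 mm, on it a white block 150 x 310 mm, its top 60 mm above the bench. Origin: centre of the underside. Its y runs along the row of stations (1 at +100 mm, 2 at 0, 3 at -100), -x side to the robot; place varies, turned up to 0.3 rad. Each station: a brass bolt, a cover round it, a blue lug on the cover's front.
- bolt_1_top (a point): Centre of the flat top of brass bolt head 1 (20 mm across, standing 18 mm proud of its cover through a 27 mm square hole; top 85 mm above the bench). Moves with the bolt.
- bolt_1 (a joint): How far bolt 1 has sunk from its start, m. A tight bolt gives at most about 2 mm even under 20 N. The loose one (exactly one of the three, a different one each time, looking the same) yields to about 3 N on its top, sinks 10 mm to its stop (head then 8 mm proud of the cover) and stays down; press with 5 to 6 N.
- cover_1: Hinged dark steel cover of bolt 1: plate 110 mm (x) x 56 mm (y) x 5 mm, top 67 mm above the bench when shut, with its lug. Origin on the hinge axis, 64.5 mm above the bench and 55 mm behind (+x of) its bolt, at the plate's rear (+x) edge, mid-width, half the thickness up; the plate runs to -x from there, y along the hinge axis.
- hinge_1 (a joint): Opening angle of cover 1, rad: 0 shut (lying flat), growing as the front edge swings up and back, stop at 1.2. Gravity and a spring pull it shut (about 2 to 3 N at the lug); it never stays open by itself.
- lug_1 (a point): Centre of the blue lug of cover 1: a cylinder 16 mm across, 20 mm long, along the cover's y, 26 mm above the cover's top on a black stem 10 mm wide (y) x 8 mm; 100 mm in front of the hinge axis and 28.5 mm higher. Taken from above by its two flat ends (20 mm grip) it turns in the fingers as the cover swings. 80 mm free to the next lug.
- bolt_2_top (a point): Centre of the flat top of brass bolt head 2 (20 mm across, standing 18 mm proud of its cover through a 27 mm square hole; top 85 mm above the bench). Moves with the bolt.
- bolt_2 (a joint): How far bolt 2 has sunk from its start, m. A tight bolt gives at most about 2 mm even under 20 N. The loose one (exactly one of the three, a different one each time, looking the same) yields to about 3 N on its top, sinks 10 mm to its stop (head then 8 mm proud of the cover) and stays down; press with 5 to 6 N.
- cover_2: Hinged dark steel cover of bolt 2: plate 110 mm (x) x 56 mm (y) x 5 mm, top 67 mm above the bench when shut, with its lug. Origin on the hinge axis, 64.5 mm above the bench and 55 mm behind (+x of) its bolt, at the plate's rear (+x) edge, mid-width, half the thickness up; the plate runs to -x from there, y along the hinge axis.
- hinge_2 (a joint): Opening angle of cover 2, rad: 0 shut (lying flat), growing as the front edge swings up and back, stop at 1.2. Gravity and a spring pull it shut (about 2 to 3 N at the lug); it never stays open by itself.
- lug_2 (a point): Centre of the blue lug of cover 2: a cylinder 16 mm across, 20 mm long, along the cover's y, 26 mm above the cover's top on a black stem 10 mm wide (y) x 8 mm; 100 mm in front of the hinge axis and 28.5 mm higher. Taken from above by its two flat ends (20 mm grip) it turns in the fingers as the cover swings. 80 mm free to the next lug.
- bolt_3_top (a point): Centre of the flat top of brass bolt head 3 (20 mm across, standing 18 mm proud of its cover through a 27 mm square hole; top 85 mm above the bench). Moves with the bolt.
- bolt_3 (a joint): How far bolt 3 has sunk from its start, m. A tight bolt gives at most about 2 mm even under 20 N. The loose one (exactly one of the three, a different one each time, looking the same) yields to about 3 N on its top, sinks 10 mm to its stop (head then 8 mm proud of the cover) and stays down; press with 5 to 6 N.
- cover_3: Hinged dark steel cover of bolt 3: plate 110 mm (x) x 56 mm (y) x 5 mm, top 67 mm above the bench when shut, with its lug. Origin on the hinge axis, 64.5 mm above the bench and 55 mm behind (+x of) its bolt, at the plate's rear (+x) edge, mid-width, half the thickness up; the plate runs to -x from there, y along the hinge axis.
- hinge_3 (a joint): Opening angle of cover 3, rad: 0 shut (lying flat), growing as the front edge swings up and back, stop at 1.2. Gravity and a spring pull it shut (about 2 to 3 N at the lug); it never stays open by itself.
- lug_3 (a point): Centre of the blue lug of cover 3: a cylinder 16 mm across, 20 mm long, along the cover's y, 26 mm above the cover's top on a black stem 10 mm wide (y) x 8 mm; 100 mm in front of the hinge axis and 28.5 mm higher. Taken from above by its two flat ends (20 mm grip) it turns in the fingers as the cover swings. 80 mm free to the next lug.
- ring_gauge: Steel ring, 40 mm outside, 18 mm high, on the carriage's right (-y) end shelf; origin under its centre. Leave alone.
- gauge_block: Steel block 35 x 18 x 24 mm on the carriage's left (+y) end shelf; origin under its centre. Leave alone.
- lens_cleaner: Blue bottle, 44 mm diameter, 120 mm high, on the bench at the left; origin under its centre. Leave alone.
- plug_gauge: Upright steel gauge, 32 mm diameter, 85 mm high, on the bench at the right; origin under its centre. Leave alone.
- screwdriver: Red-handled screwdriver lying on the bench at the left; origin under its middle, lies along its x. Leave alone.
- caliper: Steel caliper 200 mm long with a black head, lying on the bench at the right; origin under its middle. Leave alone.

How it is judged (in metres and radians):
On the way, in this order (a step that is already met when the one before it is completed fails the run):
1. the loose bolt has been tapped and has sunk (over 6 mm) (value of joint any of bolt_1, bolt_2, bolt_3 above 0.006 m), for 0.2 s.
2. the cover of the loose bolt is held up by the fingers, at least 0.7 rad open (((value of joint bolt_1 above 0.006 m and value of joint hinge_1 above 0.7 rad and contact force between the fingers and cover_1 above 0.5 N and velocity of joint hinge_1 between -0.1 and 0.1 rad/s and value of joint each of hinge_2, hinge_3 below 0.1 rad) or (value of joint bolt_2 above 0.006 m and value of joint hinge_2 above 0.7 rad and contact force between the fingers and cover_2 above 0.5 N and velocity of joint hinge_2 between -0.1 and 0.1 rad/s and value of joint each of hinge_1, hinge_3 below 0.1 rad) or (value of joint bolt_3 above 0.006 m and value of joint hinge_3 above 0.7 rad and contact force between the fingers and cover_3 above 0.5 N and velocity of joint hinge_3 between -0.1 and 0.1 rad/s and value of joint each of hinge_1, hinge_2 below 0.1 rad))), for 0.2 s.
At the end, for the whole second after the job is handed in: The loose bolt is sunk by over 6 mm, its cover stands at least 0.7 rad (40 degrees) open and still (under 0.1 rad/s) with the fingers in contact with it (over 0.5 N), and the two other covers are shut (under 0.1 rad) (((value of joint bolt_1 above 0.006 m and value of joint hinge_1 above 0.7 rad and contact force between the fingers and cover_1 above 0.5 N and velocity of joint hinge_1 between -0.1 and 0.1 rad/s and value of joint each of hinge_2, hinge_3 below 0.1 rad) or (value of joint bolt_2 above 0.006 m and value of joint hinge_2 above 0.7 rad and contact force between the fingers and cover_2 above 0.5 N and velocity of joint hinge_2 between -0.1 and 0.1 rad/s and value of joint each of hinge_1, hinge_3 below 0.1 rad) or (value of joint bolt_3 above 0.006 m and value of joint hinge_3 above 0.7 rad and contact force between the fingers and cover_3 above 0.5 N and velocity of joint hinge_3 between -0.1 and 0.1 rad/s and value of joint each of hinge_1, hinge_2 below 0.1 rad))); the arm keeps its last pose, push and grip.
It fails at once if a cover is lifted (over 0.2 rad) whose bolt has not been found loose ((value of joint hinge_1 above 0.2 rad and value of joint bolt_1 below 0.006 m) or (value of joint hinge_2 above 0.2 rad and value of joint bolt_2 below 0.006 m) or (value of joint hinge_3 above 0.2 rad and value of joint bolt_3 below 0.006 m)).
It fails at once if something else on the bench is shifted by more than 30 mm (distance of any of ring_gauge, gauge_block, lens_cleaner, plug_gauge, screwdriver, caliper from where it was at the start of the episode above 0.03 m).
It also fails if it takes over 48 s, if anything falls off the work surface, if the arm or the gripper's body presses on something with over 40 N, if the wrist force passes 120 N, or if a joint passes its speed limit or range.

## Working session

There is one attempt and no reset: what is moved stays moved. The work goes in short steps, Python scripts to look and compute and a tool call to move; the robot and the scene stay as the last step left them, time stands still between calls to the robot, and variables do not carry over. Pictures are saved under pics/ and viewed, at most 10 in all, crops included, and the job is handed in when it is done.

Besides the shell and the picture viewer there is one more tool, called after "Call:" as name(argument=value, ...) on one line, values as JSON. arm_command: Moves the arm, as the interface text tells. Its arguments: {"type":"object","properties":{"series":{"type":"string"},"squeeze":{"type":"number"}},"required":["series"]}

```bash
ls; mkdir -p pics
python3 - <<'E'
from cell import telemetry,cams,env
import cv2
o=telemetry.get_obs();print(o)
for n in["scene","side"]:
    cv2.imwrite(f"pics/{n}0.png",cams.read_camera(n))
for n in["scene","side","wrist"]: print(n,cams.calibration(n))
E
```

```text
pics
{'time_s': 0.0, 'qpos': array([-71.73041323,  18.43917262,  -4.01475269,  83.17525316,
         1.29645935,  78.54076961,  -3.25970854]), 'joint_velocities': array([-0.10179065,  0.02034308, -0.09862957, -0.0148606 ,  0.01545585,
        0.07068345, -0.06790685]), 'effort': array([ 6.50485958e-05, -4.91285419e+01, -4.03436981e-01, -3.12537146e+01,
       -6.38693897e-02,  4.33574268e-02,  1.88176305e-04]), 'tool_pos': array([0.19494321, 0.61949475, 0.22145706]), 'tool_rot': array([-1.79890127e+02,  7.45219926e-03,  1.62540022e+02]), 'force': array([0.49899001, 0.48429311, 0.63627434]), 'wrist_torque': array([-0.00614205, -0.0028016 , -0.01698668]), 'grasp_force': 0.0, 'grip_width': 0.0868491938941407}
scene {'K': array([[513.31908788,   0.        , 278.75082986],
       [  0.        , 513.31908788, 205.19471989],
       [  0.        ,   0.        ,   1.        ]]), 'origin': array([ 1.1167524 , -0.84386113,  0.98197033]), 'rotation': array([-130.5628434 ,   -0.38363404,   34.94979539])}
side {'K': array([[465.99437672,   0.        , 276.23421129],
       [  0.        , 465.99437672, 205.30187578],
       [  0.        ,   0.        ,   1.        ]]), 'origin': array([-0.44706012, -0.9141658 ,  0.85378368]), 'rotation': array([-120.42131267,    1.0290969 ,  -46.41425729])}
wrist {'K': array([[325.1922621 ,   0.        , 278.96562519],
       [  0.        , 325.1922621 , 209.70298465],
       [  0.        ,   0.        ,   1.        ]]), 'hand_eye': array([[ 2.21289724e-04, -9.63940319e-01, -2.66118418e-01,
         7.23988006e-02],
       [ 9.99999937e-01,  1.39166211e-04,  3.27454932e-04,
        -5.17786887e-05],
       [-2.78612319e-04, -2.66118474e-01,  9.63940289e-01,
        -1.61277052e-01],
       [ 0.00000000e+00,  0.00000000e+00,  0.00000000e+00,
         1.00000000e+00]])}
```

View pics/scene0.png

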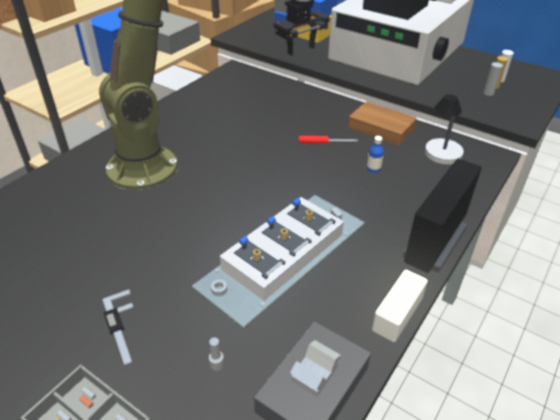

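View pics/side0.png

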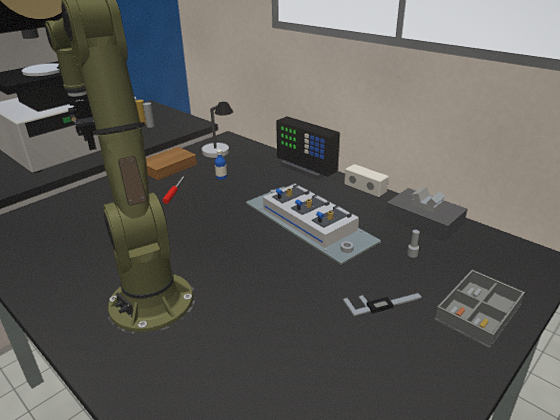

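The scene view shows lugs at about (244,240), (271,219), (297,202), with bolts at (257,255), (284,234), (309,215). The side view shows lugs at about (280,191), (298,203), (319,214). I'll segment these and fit the carriage pose.

```bash
cat > h.py <<'E'
import numpy as np,cv2
from scipy.spatial.transform import Rotation as R
from scipy.optimize import least_squares
from cell import telemetry,cams,env
def rot(r): return R.from_euler('xyz',r,degrees=True).as_matrix()
def ray(name,uv):
    c=cams.calibration(name);K=c['K']
    d=np.array([(uv[0]-K[0,2])/K[0,0],(uv[1]-K[1,2])/K[1,1],1]);return np.array(c['origin']),rot(c['rotation'])@d
def onz(name,uv,z):
    o,d=ray(name,uv);return o+d*(z-o[2])/d[2]
def blobs(im,lo,hi,roi,amin):
    x0,y0,x1,y1=roi;h=cv2.cvtColor(im[y0:y1,x0:x1],cv2.COLOR_BGR2HSV)
    n,_,s,c=cv2.connectedComponentsWithStats(cv2.inRange(h,lo,hi))
    return [(c[i]+[x0,y0]).round(1).tolist()+[int(s[i,4])] for i in range(1,n) if s[i,4]>=amin]
def corners(x,y,t,dx,z):
    c,s=np.cos(t),np.sin(t)
    return [np.array([x+c*dx-s*v,y+s*dx+c*v,z]) for v in(.1,0,-.1)]
E
python3 - <<'E'
from h import *
for n,roi in(("scene",(215,185,345,290)),("side",(260,175,365,240))):
    im=cv2.imread(f"pics/{n}0.png")
    L=blobs(im,(100,120,60),(130,255,255),roi,8);B=blobs(im,(12,100,80),(28,255,255),roi,8)
    for nm,S,z in(("lug",L,.093),("bolt",B,.080)):
        for b in S: print(n,nm,b,onz(n,b,z).round(4))
E
```

```text
scene lug [296.0, 201.4, 40] [0.5555 0.0505 0.093 ]
scene lug [271.0, 219.6, 45] [ 0.5431 -0.0476  0.093 ]
scene lug [243.2, 239.9, 48] [ 0.5306 -0.1479  0.093 ]
scene bolt [308.7, 215.1, 33] [0.6057 0.0362 0.08  ]
scene bolt [283.8, 234.2, 30] [ 0.5933 -0.062   0.08  ]
scene bolt [256.5, 254.9, 35] [ 0.5803 -0.16    0.08  ]
side lug [278.8, 191.3, 30] [0.556  0.0474 0.093 ]
side lug [298.7, 202.5, 31] [ 0.5439 -0.0529  0.093 ]
side lug [291.7, 222.5, 75] [ 0.4389 -0.1168  0.093 ]
side lug [319.8, 214.6, 32] [ 0.5312 -0.1512  0.093 ]
side bolt [289.0, 192.3, 36] [0.5913 0.0327 0.08  ]
side bolt [308.6, 203.0, 42] [ 0.5802 -0.0647  0.08  ]
side bolt [329.9, 215.1, 43] [ 0.5668 -0.1637  0.08  ]
```

Call:
arm_command(series="0 0 0 -0.09 0; 0 0 0 -0.091 0; -22.5 -31.5 -1.5 0 0; -22.5 -31.5 -1.5 0 0; -22.5 -31.5 -1.5 0 0; -22.5 -31.5 -1.5 0 0; -22.5 -31.5 -1.5 0 0; -22.5 -31.5 -1.5 0 0; -22.5 -31.5 -1.5 0 0; -22.5 -31.5 -1.5 0 255; -22.5 -31.5 -1.5 0 255; -22.5 -31.5 -1.5 0 255; -22.5 -31.5 -1.5 0 255; -22.5 -31.5 -1.5 0 255; -22.5 -31.5 -1.5 0 255; -22.5 -31.5 -1.5 0 255; -22.5 -31.5 -1.5 0 255; -22.5 -31.5 -1.5 0 255; -22.5 -31.5 -1.5 0 255; -22.5 -31.5 -1.5 0 255", squeeze=10)

```text
time_s: 1.77
tool_pos: [0.5273, 0.0056, 0.2495]
tool_rot: [180.0, 0.0, 172.9]
force: [0.2, -0.1, -0.2]
grip_width: 0.0216
grasp_force: 0.0
```

Call:
arm_command(series="-20 -26.5 -1.5 0 255; -20 -26.5 -1.5 0 255; 0 0 0 0 255; 0 0 0 0 255")

```text
time_s: 2.1
tool_pos: [0.5602, -0.0525, 0.252]
tool_rot: [-179.9, -0.0, 172.6]
force: [0.9, 1.2, -0.0]
grip_width: 0.0018
grasp_force: 0.0
```

```bash
cat >> h.py <<'E'
def wpose():
    o=telemetry.get_obs();return np.array(o['tool_pos']),rot(o['tool_rot'])
def wonz(uv,z,P):
    p,Rm=P;c=cams.calibration('wrist');K=c['K'];H=c['hand_eye']
    a=np.array([(uv[0]-K[0,2])/K[0,0],(uv[1]-K[1,2])/K[1,1]]);r=np.linalg.norm(a)
    d=np.append(a/r*np.sin(r),np.cos(r));d=Rm@H[:3,:3]@d;o=p+Rm@H[:3,3]
    return o+d*(z-o[2])/d[2]
E
python3 - <<'E'
from h import *
P=wpose();print(P[0],telemetry.get_obs()['tool_rot'],telemetry.get_obs()['force'])
im=cams.read_camera('wrist');cv2.imwrite('pics/w1.png',im)
for nm,lo,hi,z in(("lug",(100,120,60),(130,255,255),.093),("bolt",(12,100,80),(28,255,255),.085)):
    for b in blobs(im,lo,hi,(0,0,560,420),40): print(nm,b,wonz(b,z,P).round(4))
E
```

```text
[ 0.56016262 -0.05251274  0.25201389] [-1.79928213e+02 -4.77323841e-02  1.72644988e+02] [ 0.87280291  1.21409001 -0.01815975]
lug [256.5, 145.6, 215] [ 0.5083 -0.0683  0.093 ]
lug [377.7, 146.4, 44] [0.5228 0.0528 0.093 ]
lug [554.2, 179.7, 104] [0.5815 0.3117 0.093 ]
lug [280.9, 179.7, 321] [ 0.5453 -0.0489  0.093 ]
lug [378.8, 180.1, 288] [0.5576 0.0514 0.093 ]
lug [182.7, 181.0, 295] [ 0.5328 -0.1492  0.093 ]
lug [449.8, 378.9, 72] [0.8754 0.1701 0.093 ]
lug [433.9, 382.5, 92] [0.8733 0.1422 0.093 ]
lug [417.8, 386.0, 115] [0.8718 0.1152 0.093 ]
lug [451.7, 387.0, 51] [0.8974 0.1778 0.093 ]
lug [438.7, 390.4, 89] [0.8965 0.1543 0.093 ]
lug [422.0, 394.2, 74] [0.8949 0.1253 0.093 ]
lug [450.7, 414.4, 104] [0.9775 0.1926 0.093 ]
lug [433.1, 417.0, 73] [0.969  0.1569 0.093 ]
bolt [280.8, 219.2, 147] [ 0.5886 -0.0545  0.085 ]
bolt [371.9, 218.9, 138] [0.6012 0.0437 0.085 ]
bolt [189.4, 219.7, 126] [ 0.5768 -0.1528  0.085 ]
bolt [259.1, 288.2, 251] [ 0.6678 -0.0896  0.085 ]
bolt [298.9, 288.1, 251] [ 0.6735 -0.0443  0.085 ]
bolt [266.4, 329.9, 3982] [ 0.7281 -0.09    0.085 ]
bolt [413.3, 418.1, 57] [0.9676 0.1227 0.085 ]
```

View pics/w1.png

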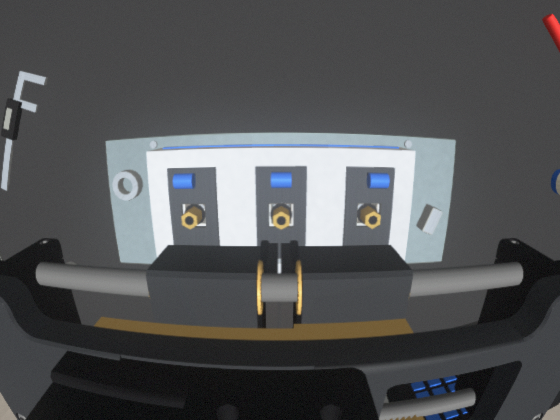

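The wrist picture shows three blue lugs at (183,181), (281,180), (379,180) and brass heads at (190,219), (281,219), (371,219). The positions agree with the model, and carriage yaw is about -7.1°. I'll go above bolt 2.

Call:
arm_command(series="-7.2 0.4 30 0 255; -7.2 0.4 30 0 255; -7.2 0.4 30 0 255; -7.2 0.4 30 0 255; 0 0 25 0 255; 0 0 10 0 255; 0 0 5 0 255; 0 0 0 0 255; 0 0 0 0 255")

```text
time_s: 2.9
tool_pos: [0.5897, -0.0516, 0.094]
tool_rot: [180.0, 0.1, 173.0]
force: [0.5, 0.4, 2.0]
grip_width: 0.0004
grasp_force: 0.0
```

Call:
arm_command(series="0 -2.5 3 0 255; 0 0 3 0 255; 0 0 2 0 255; 0 0 0 0 255; 0 0 0 0 255")

```text
time_s: 3.32
tool_pos: [0.5889, -0.0547, 0.0849]
tool_rot: [180.0, 0.0, 172.9]
force: [0.6, -1.0, 0.7]
grip_width: 0.0005
grasp_force: 0.4
```

Call:
arm_command(series="0 0 1 0 255; 0 0 1 0 255; 0 0 0 0 255; 0 0 0 0 255")

```text
time_s: 3.65
tool_pos: [0.5889, -0.0547, 0.0827]
tool_rot: [-180.0, 0.0, 172.9]
force: [1.2, -0.6, 1.2]
grip_width: 0.0004
grasp_force: 0.7
```

Call:
arm_command(series="0 0 1 0 255; 0 0 1 0 255; 0 0 0 0 255; 0 0 0 0 255")

```text
time_s: 3.98
tool_pos: [0.5887, -0.0546, 0.0805]
tool_rot: [180.0, 0.0, 172.9]
force: [1.0, -0.5, 1.4]
grip_width: 0.0006
grasp_force: 0.6
```

Call:
arm_command(series="0 0 1 0 255; 0 0 1 0 255; 0 0 0 0 255; 0 0 0 0 255")

```text
time_s: 4.32
tool_pos: [0.5885, -0.0545, 0.0784]
tool_rot: [180.0, -0.0, 172.9]
force: [1.4, 0.5, 0.5]
grip_width: -0.0
grasp_force: 0.5
```

Call:
arm_command(series="0 0 1 0 255; 0 0 1 0 255; 0 0 0 0 255; 0 0 0 0 255")

```text
time_s: 4.65
tool_pos: [0.5885, -0.0545, 0.0763]
tool_rot: [180.0, -0.0, 172.9]
force: [0.3, 0.2, 1.6]
grip_width: 0.0004
grasp_force: 0.3
```

Run:
```python
from h import *
P=wpose();w=cams.read_camera('wrist')
a=cv2.resize(cams.read_camera('scene')[190:270,230:330],(400,320),interpolation=3)
b=cv2.resize(cams.read_camera('side')[170:250,260:360],(400,320),interpolation=3)
c=cv2.resize(w[100:300,100:480],(524,276))
t=np.zeros((600,800,3),np.uint8);t[:320,:400]=a;t[:320,400:]=b;t[322:598,:524]=c
cv2.imwrite('pics/p2.png',t);print(P[0])
```

```text
[ 0.58845447 -0.05448955  0.07631341]
```

View pics/p2.png

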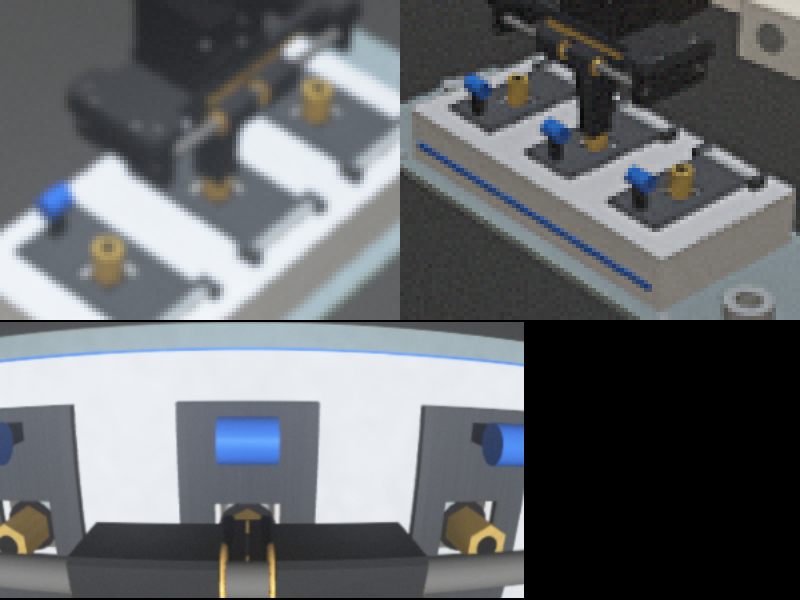

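The fingers sit on bolt 2, and in both views its visible stub is much shorter than its neighbours', so it is sinking. I'll press on to the stop to confirm.

Call:
arm_command(series="0 0 1 0 255; 0 0 1 0 255; 0 0 0 0 255; 0 0 0 0 255")

```text
time_s: 5.13
tool_pos: [0.5884, -0.0545, 0.0754]
tool_rot: [180.0, -0.0, 172.9]
force: [-2.7, 0.4, 7.0]
grip_width: 0.0004
grasp_force: 3.6
```

Call:
arm_command(series="0 0 1 0 255; 0 0 0 0 255; 0 0 0 0 255")

```text
time_s: 5.38
tool_pos: [0.5885, -0.0545, 0.0753]
tool_rot: [179.9, -0.0, 172.9]
force: [-5.4, 0.4, 11.6]
grip_width: 0.0005
grasp_force: 6.4
```

Bolt 2 is loose: it hit its stop at z = 75 mm after sinking 10 mm. I'll rise, move over its lug, open the fingers and look.

Call:
arm_command(series="0 0 -15 0 255; 0 0 -20 0 255; 0 0 -25 0 200; 22 0 0 0 100; 22 0 0 0 100; 0 0 0 0 100; 0 0 0 0 100; 0 0 0 0 100")

```text
time_s: 6.05
tool_pos: [0.5454, -0.049, 0.1336]
tool_rot: [180.0, 0.0, 172.9]
force: [0.0, 0.1, -0.0]
grip_width: 0.0326
grasp_force: 0.0
```

Run:
```python
from h import *
P=wpose();w=cams.read_camera('wrist');o=telemetry.get_obs();print(P[0],o['tool_rot'],o['force'],o['grip_width'])
for b in blobs(w,(100,120,60),(130,255,255),(120,100,440,300),100): print(b,wonz(b,.093,P).round(4))
for b in blobs(w,(12,100,80),(28,255,255),(120,100,440,300),50): print('bolt',b,wonz(b,.085,P).round(4),wonz(b,.075,P).round(4))
a=cv2.resize(cams.read_camera('scene')[190:270,230:330],(400,320),interpolation=3)
b=cv2.resize(cams.read_camera('side')[170:250,260:360],(400,320),interpolation=3)
c=cv2.resize(w[100:300,100:480],(524,276))
t=np.zeros((600,800,3),np.uint8);t[:320,:400]=a;t[:320,400:]=b;t[322:598,:524]=c
cv2.imwrite('pics/p3.png',t)
```

```text
[ 0.54535821 -0.0489568   0.13357706] [-1.79995492e+02  3.65479031e-02  1.72918607e+02] [ 0.37293699 -0.10879454  0.42415233] 0.03654547512936399
[282.8, 173.4, 690] [ 0.5057 -0.0416  0.093 ]
[137.1, 231.6, 685] [ 0.5324 -0.1479  0.093 ]
[420.8, 232.4, 670] [0.5576 0.0501 0.093 ]
[278.8, 233.6, 746] [ 0.545 -0.049  0.093]
bolt [358.2, 281.1, 222] [0.5928 0.0043 0.085 ] [0.5985 0.0065 0.075 ]
bolt [200.6, 279.2, 242] [ 0.5768 -0.1112  0.085 ] [ 0.5817 -0.1146  0.075 ]
bolt [278.9, 268.6, 137] [ 0.5743 -0.0526  0.085 ] [ 0.5791 -0.0532  0.075 ]
```

View pics/p3.png

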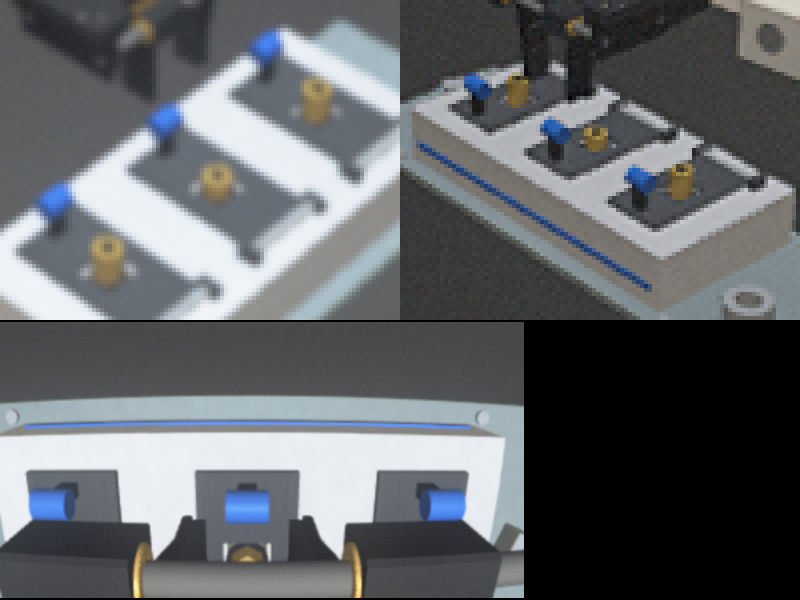

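Bolt 2 is visibly lower than the others, and lug 2 measures (0.545, -0.049), directly under the TCP. I'll descend and grip.

Call:
arm_command(series="0 0 0 0 100; 0 0 20 0 100; 0 0 20 0 100; 0 0 12 0 100; 0 0 5 0 100; 0 0 0 0 100; 0 0 0 0 255; 0 0 0 0 255; 0 0 0 0 255; 0 0 0 0 255; 0 0 0 0 255; 0 0 0 0 255", squeeze=25)

```text
time_s: 7.2
tool_pos: [0.5452, -0.0491, 0.0769]
tool_rot: [180.0, 0.0, 172.9]
force: [0.9, -0.3, 0.1]
grip_width: 0.0206
grasp_force: 0.0
```

Call:
arm_command(series="0 0 0 0 255; 0 0 0 0 255; 0 0 0 0 255; -1.7 0 -4.9 0 255; -1.6 0 -4.9 0 255; -2.2 0 -4.7 0 255; -2.1 0 -4.8 0 255; -2.6 0 -4.5 0 255; -2.6 0 -4.5 0 255; 0 0 0 0 255")

```text
time_s: 8.03
tool_pos: [0.5579, -0.0507, 0.1057]
tool_rot: [180.0, -0.0, 172.9]
force: [-0.9, 0.9, -4.2]
grip_width: 0.0197
grasp_force: 25.0
```

Lug is held at 25 N and the cover is following. I'll continue the arc to about 0.9 rad.

Call:
arm_command(series="-3 0 -4.2 0 255; -3.1 0 -4.2 0 255; -3.4 0 -3.9 0 255; -3.5 0 -3.9 0 255; -3.8 0 -3.5 0 255; -3.9 0 -3.5 0 255; -4.1 0 -3.1 0 255; -4.2 0 -3.1 0 255; -4.4 0 -2.7 0 255; -4.5 0 -2.7 0 255; -4.7 0 -2.2 0 255; -4.7 0 -2.2 0 255; 0 0 0 0 255; 0 0 0 0 255; 0 0 0 0 255; 0 0 0 0 255; 0 0 0 0 255; 0 0 0 0 255")

```text
time_s: 9.53
tool_pos: [0.6048, -0.0565, 0.1444]
tool_rot: [180.0, 0.0, 172.9]
force: [-3.0, 2.5, 4.5]
grip_width: 0.0197
grasp_force: 25.0
```

Run:
```python
from h import *
o=telemetry.get_obs();print(o['time_s'],o['tool_pos'],o['force'],o['grip_width'],o['grasp_force'])
a=cv2.resize(cams.read_camera('scene')[170:290,215:345],(400,369),interpolation=3)
b=cv2.resize(cams.read_camera('side')[150:270,250:380],(400,369),interpolation=3)
cv2.imwrite('pics/p4.png',np.hstack([a,b]))
```

```text
9.5333 [ 0.60476749 -0.05651142  0.14443831] [-2.98775729  2.47949493  4.47722066] 0.01971698537374166 24.99961060937494
```

View pics/p4.png

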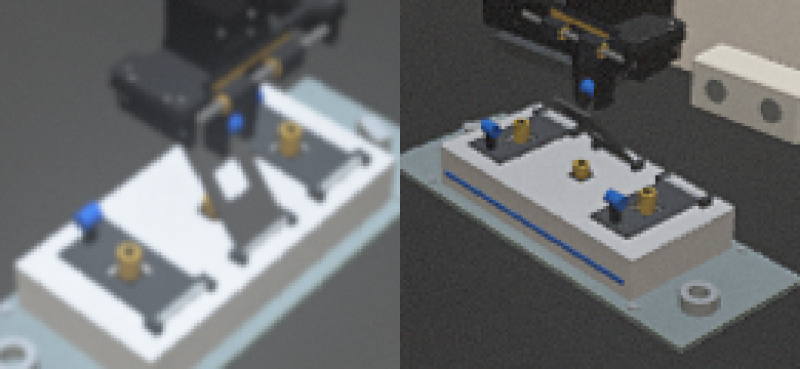

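The picture shows cover 2 standing steeply open with its lug held in the fingers (side view, 587,87). The other covers are shut and bolt 2 is still sunk. TCP travel corresponds to about 0.9 rad, so I'm handing in.

```bash
python3 -c "
from cell import env
print(env.sign_off())"
```

```text
the job is handed in; nothing more can be done
None
```

Bolt 2 was the loose one: it sank 10 mm to its stop when pressed. I handed the job in at about 9.6 s with its cover held about 0.9 rad open by the lug and the other two covers shut; the judged result was not shown.

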